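Untag a fallen toy lantern and hang it on the display stand

ROBOT

A 6-joint arm with a two-finger parallel gripper is mounted at the origin on the work surface. World frame = base frame: x ahead of the robot, y to its left, z up, the work surface at z = 0. Lengths are in m, angles in rad, forces in N, time in s.
With the tool pointing down it reaches from about 0.375 to 0.975 m from the base axis. Payload 3.8 kg.
Tool frame: the origin (TCP) lies midway between the tips of the shut fingers; the grasp point (between the pads) lies 19 mm behind it (r.tcp_to_grasp is the distance from the TCP to the grasp point, in m); z points along the fingers, y is the line along which they close (so a half turn about z gives the same grasp; the last joint's range is limited). The gripper opens to 85 mm and grips with 20 to 120 N. Pads are 22 mm wide; open, the fingers measure 114 mm over their backs; the gripper's body (76 mm by 85 mm) begins 54 mm behind the grasp point. The pads swing forward as they close: fully open they stand 13 mm farther back than shut.
Start: joints at [-1.37, 0.264, 1.604, -0, 1.274, -0.037], TCP at [0.159, -0.656, 0.231] pointing down, gripper open.
Joint ranges: [-2.63, 2.63], [-0.94, 2.18], [0.31, 2.57], [-1.31, 4.45], [0, 2.66], [-2.55, 2.55]. Speed limits (rad/s): [2.57, 2.57, 3.14, 3.14, 3.14, 3.14].

INTERFACE

Orientations are given as a 3x3 rotation matrix whose columns are the frame's x, y, z axes.
In Python, from bench import r gives the robot as it stands.
- The arm moves only by the shell command python3 -m inch 'ROWS' [OPENING] [FORCE]. ROWS is a JSON object of lists of equal length, an entry for each row: "linear": the shift along the tool's x, y, z in mm, a list of three; "spin": the turn about the tool's z in degrees. A call has exactly 5 rows; each row is the pose to reach, as a shift and turn from the pose commanded when the call began, along the tool's axes at that moment; what a row does not reach only later rows make up. A row lasts 1/8 s, in which the tool goes at most 62.5 mm and 10.7 degrees, less where a joint would pass 70% of its speed; a pose out of reach is approached as far as the arm can. A call with a gripper value outside its range is refused whole. OPENING is the closure, from 0 (fully open) to 1 (shut), set as the call begins (- or left out, the last holds). The fingers move at their own pace and stop on an object; FORCE is the grip in N (left out, the last holds). Time passes only in rows, so rows that repeat a pose let the fingers close, or fill a call up. It gives the time, the measured TCP pose, the force, the opening and the grip force at its end, in the units of the state.
- r.state(): the state, without advancing time (a new reading comes with each control period).
- r.grab_frame(name): name is "scene" or "top" or "wrist"; returns a dict with "image" (480x640x3 uint8, red, green, blue), "mtx" (3x3 intrinsics, pixels), "distortion" ([k1, k2, p1, p2, k3] as OpenCV has them; the pictures are not rectified), "world_to_cam" (4x4, takes a point from world to camera coordinates). Camera axes: x right, y down, z forward; pixel columns grow to the right and rows downward; lengths in m; the calibration is good to about 2 mm. A picture is of the moment at which its call begins. There is no depth.
- r.sign_off(): hands the job in; it is judged then, once.
The state is a dict: "t": time; "q": joint angles; "joint_vel": joint speeds; "effort": joint torques, N m; "position": TCP position; "eef_rot": TCP orientation; "force": force on the tool from outside, world axes, zero at the start; "wrist_torque": the same for the moment, N m; "finger_gap": opening from 0.0 (shut) to 1.0 (fully open); "gripper_force": force on a finger pad.
Only numpy, scipy, OpenCV 4.12 (cv2) and the standard library are available. Lean on these libraries where they do the work, as an engineer would, in place of code of your own. Each camera call takes 0.05 s, during which the arm holds its last target. There are 200 camera calls.

TASK

A toy lantern has tipped over on the shop counter. Stand it upright in the middle of the flat tag pad and let go of it, then take it again by its handle and hang it by that handle over both prongs of the display stand. Leave it hanging still and free, and leave all the other goods where they are.

Things in the scene. Friction and masses are not known exactly. Their poses are not given: they have to be found in the camera images.
- lantern: grey toy lantern, 0.35 kg: box body 100 mm tall (x), 62 wide (y), 66 deep (z), flat sides, clear windows, stiff handle on top (161 mm in all). Lies on its side at the start: x level, foot to handle, z up; upright is x up. Origin in the face it lies on, mid-width; body spans x -75..25, y -31..31, z 0..66 mm
- lantern_bar (a point): middle of the handle's straight round crossbar (12 mm thick, 100 mm long along y), 155 mm from the foot face, 49 mm clear of the body's top; axes as the lantern's. Two 8 mm steel legs join its ends: they leave the body's top at y = +-31 mm and splay to y = +-50 mm within 24 mm, all in the lantern's plane z = 33 mm
- lantern_foot (a point): centre of the lantern's flat foot face (66 x 62 mm), at the end away from the handle; axes as the lantern's
- pad: fixed flat grey tag-release pad on the counter, 170 mm (x) by 150 mm (y), 22 mm thick, flat top marked with a dark ring; origin under its centre
- pad_top (a point): centre of the pad's top face, z up
- stand: fixed steel stand, origin on the counter under its post (20 mm round), z up. Foot plate 12 mm thick, x -140..30, y -70..70 mm. On top a crosspiece (16 mm thick, 84 mm along y) carries two level 8 mm round prongs, centre lines at y = +-29, z = 225 mm, reaching to x = -118 mm; there the tips turn up, ending at x = -127 mm, their tops 22 mm above the prongs' centre lines
- hook_seat (a point): point midway between the two prongs, level with their centre lines, 65 mm from the post's axis towards the tips; axes as the stand's (-x points out to the free tips). A hung crossbar's centre lies 10 mm above it
- ring_tower: wooden stacking-ring toy, 100 mm across, 118 mm high; origin under its centre; loose bystander
- truck: wooden toy truck 130 x 80 x 75 mm, long along its x; origin under its centre; loose bystander
- tub: closed jar of 68 mm diameter, 75 mm high; origin under its centre; loose bystander
- toy_mug: white toy mug of 68 mm diameter, 65 mm high, its handle at +y; origin under its centre; loose bystander
Not all that is in view belongs to the job. What is shaped like the lantern but green is not meant.

How it is judged:
By the outcome, as a careful person would: the job done as asked, in the order asked, and still so for the second after the job is handed in, with the robot touching nothing.
It also fails if it takes over 64 s, if anything falls off the work surface, if the arm or the gripper's body presses on something with over 40 N, if the wrist force passes 120 N, or if a joint passes its speed limit or range.

## Working session

There is one attempt and no reset: what is moved stays moved. The work goes in short steps, Python scripts to look and compute and a shell command to move; the robot and the scene stay as the last step left them, time stands still between calls to the robot, and variables do not carry over. Pictures are saved under pics/ and viewed, at most 13 in all, crops included, and the job is handed in when it is done.

```bash
ls; mkdir -p pics; python3 - <<'E'
from bench import r
import cv2,numpy as np
s=r.state();print(s['t'],s['position'],np.round(s['eef_rot'],3).tolist(),r.tcp_to_grasp)
for n in("scene","top"):
    f=r.grab_frame(n);cv2.imwrite(f"pics/{n}0.png",f["image"][:,:,::-1])
    import pickle;pickle.dump(f,open(f"{n}0.pkl","wb"))
    W=np.linalg.inv(f["world_to_cam"]);print(n,np.round(W,3).tolist(),f["mtx"][0,0],f["distortion"])
E
```

```text
pics
0.0 [ 0.15885746 -0.65526184  0.22993114] [[0.972, 0.236, -0.0], [0.236, -0.972, 0.002], [0.0, -0.002, -1.0]] 0.0187
scene [[-0.005, 0.582, -0.813, 1.537], [1.0, 0.015, 0.004, -0.026], [0.014, -0.813, -0.582, 0.9], [0.0, 0.0, 0.0, 1.0]] 556.6434659151798 [-0.14481986  0.          0.          0.          0.        ]
top [[0.026, -0.996, 0.089, 0.386], [-1.0, -0.027, -0.009, -0.01], [0.011, -0.089, -0.996, 1.279], [0.0, 0.0, 0.0, 1.0]] 496.2069873963012 [-0.13167353  0.          0.          0.          0.        ]
```

View pics/scene0.png

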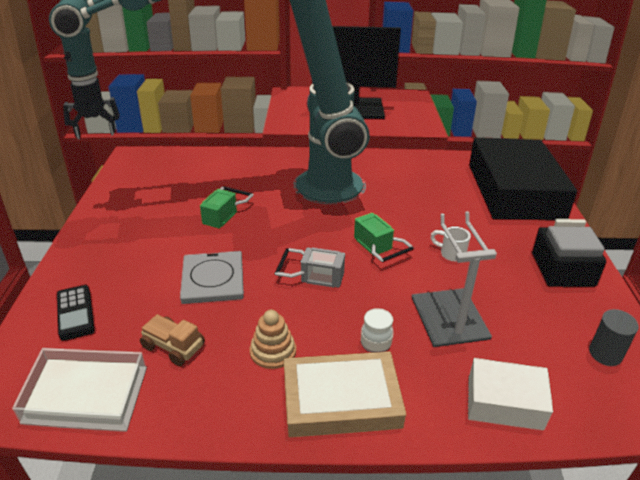

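View pics/top0.png

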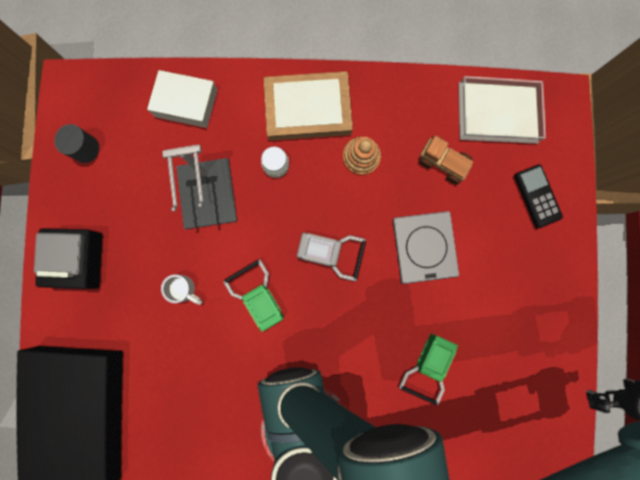

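The scene view shows the grey lantern at (325,265) with its handle at (283,265), the pad at (212,275) and the stand at (455,300). In the top view the lantern is at (335,252), the pad at (427,247), and the stand at (205,190) with its prong tips at (173,208) and (200,205). Next I'll zoom in on these with a montage.

```bash
cat > h.py <<'E'
import numpy as np,cv2,pickle
def ray(f,px):
    p=cv2.undistortPoints(np.array([[px]],float),f["mtx"],np.array(f["distortion"]))[0,0]
    W=np.linalg.inv(f["world_to_cam"]);d=W[:3,:3]@[p[0],p[1],1];return W[:3,3],d/np.linalg.norm(d)
def plane(f,px,z):
    o,d=ray(f,px);return o+d*(z-o[2])/d[2]
def tri(*fp):
    A=np.zeros((3,3));b=np.zeros(3);R=[ray(f,p) for f,p in fp]
    for o,d in R:
        M=np.eye(3)-np.outer(d,d);A+=M;b+=M@o
    X=np.linalg.solve(A,b);return X,max(np.linalg.norm(np.cross(X-o,d)) for o,d in R)
def proj(f,X):
    w=f["world_to_cam"];r,_=cv2.Rodrigues(w[:3,:3]);return cv2.projectPoints(np.array([X],float),r,w[:3,3],f["mtx"],np.array(f["distortion"]))[0][0,0]
E
python3 - <<'E'
import pickle,cv2,numpy as np
T,S=[pickle.load(open(n+"0.pkl","rb"))["image"][:,:,::-1] for n in("top","scene")]
def c(I,x,y,w=100,h=75):
    k=cv2.resize(I[y:y+h,x:x+w],(400,300),interpolation=cv2.INTER_CUBIC)
    for i in range(0,400,int(400*20/w)):cv2.line(k,(i,0),(i,6),(0,255,255),1)
    for i in range(0,300,int(300*15/h)):cv2.line(k,(0,i),(6,i),(0,255,255),1)
    return k
m=np.vstack([np.hstack([c(T,280,220),c(S,265,225)]),np.hstack([c(T,140,137,132,99),c(S,400,210,176,132)])])
cv2.imwrite("pics/m.png",m)
E
```

```text
(no output)
```

View pics/m.png

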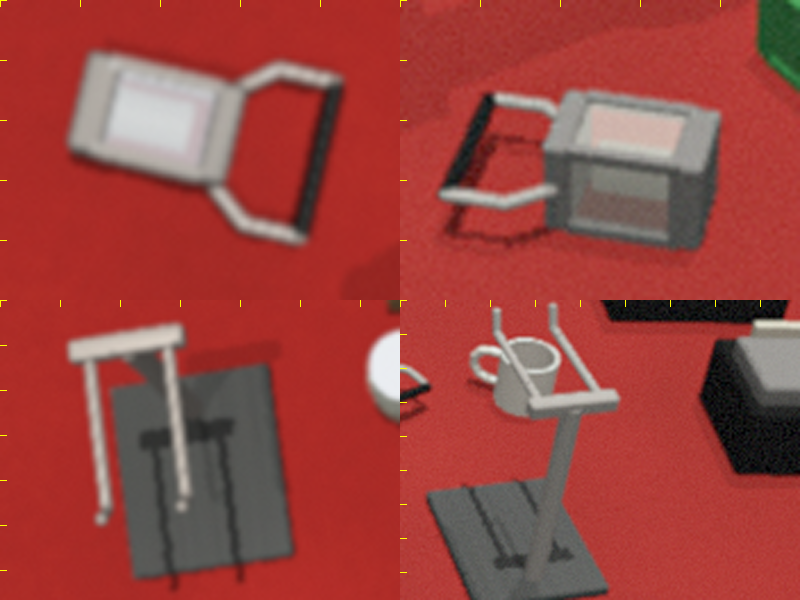

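The montage puts the bar ends at top (364,240.8)/(355.5,279.5) and scene (287,249.3)/(276.8,273.8). The prong tips are at top (173.7,209.3)/(200,205) and scene (467.3,212.2)/(442.7,214.8).

```bash
python3 - <<'E'
from h import *
T=pickle.load(open("top0.pkl","rb"));S=pickle.load(open("scene0.pkl","rb"))
P={"barA":((364,240.75),(287,249.25)),"barB":((355.5,279.5),(276.75,273.75)),"tipL":((173.7,209.3),(467.3,212.2)),"tipR":((200.1,205),(442.7,214.8)),"crL":((163.1,154.2),(495.5,251.8)),"crR":((200.4,148.1),(457.2,255.3))}
R={}
for k,(a,b) in P.items():
    R[k],e=tri((T,a),(S,b));print(k,np.round(R[k]*1e3,1),round(e*1e3,1))
print("barlen",np.linalg.norm(R["barA"]-R["barB"]),"mid",(R["barA"]+R["barB"])/2,"yaw bar",np.degrees(np.arctan2(*(R["barA"]-R["barB"])[1::-1])))
u=(R["tipL"]+R["tipR"]-R["crL"]-R["crR"])/2;print("prong dir",u,np.degrees(np.arctan2(u[1],u[0])))
v=R["crL"]-R["crR"];print("cross",np.linalg.norm(v),np.degrees(np.arctan2(v[1],v[0])),"tips sep",np.linalg.norm(R["tipL"]-R["tipR"]))
# pad
q=[]
for f,(x0,y0,x1,y1) in((T,(385,205,470,290)),(S,(170,240,255,310))):
    c=f["image"][y0:y1,x0:x1].astype(int);m=((c.max(2)-c.min(2)<30)).astype(np.uint8)
    cs,_=cv2.findContours(m,cv2.RETR_EXTERNAL,cv2.CHAIN_APPROX_NONE);k=max(cs,key=cv2.contourArea)
    fill=np.zeros_like(m);cv2.drawContours(fill,[k],-1,1,-1)
    fill=cv2.erode(fill,np.ones((9,9)));d=((c.sum(2)<200)&(fill>0)).astype(np.uint8)
    cs,_=cv2.findContours(d,cv2.RETR_EXTERNAL,cv2.CHAIN_APPROX_NONE);g=max(cs,key=lambda s:cv2.minEnclosingCircle(s)[1]);e=cv2.fitEllipse(g)
    q.append((f,(e[0][0]+x0,e[0][1]+y0)));print("ring",q[-1][1],e[1],len(g), "pad quad",cv2.minAreaRect(k))
X,e=tri(*q);print("pad",X,e,plane(*q[0],.022),plane(*q[1],.022))
E
```

```text
barA [ 482.5 -115.   104.8] 10.9
barB [ 391.  -130.3  -48.6] 9.9
tipL [527.3 293.3 245.4] 1.3
tipR [537.9 237.1 244.5] 1.3
crL [650.3 328.6 230.9] 1.3
crR [664.8 246.3 232. ] 1.3
barlen 0.17922840815373908 mid [ 0.4367275  -0.12265277  0.02810908] yaw bar 9.489992995304823
prong dir [-0.12491102 -0.0222628   0.01352568] -169.8943273181704
cross 0.08357258680602311 100.03233663588597 tips sep 0.05723898152066069Traceback (most recent call last):
  File "<stdin>", line 17, in <module>
ValueError: max() iterable argument is empty
```

```bash
python3 - <<'E'
from h import *
T=pickle.load(open("top0.pkl","rb"));S=pickle.load(open("scene0.pkl","rb"))
A,e1=tri((T,(364,240.75)),(S,(276.75,273.75)));B,e2=tri((T,(355.5,279.5)),(S,(287,249.25)))
print(A,B,e1,e2,"len",np.linalg.norm(A-B),"mid",(A+B)/2,"yaw",np.degrees(np.arctan2(*(A-B)[1::-1])))
q=[]
for f,(x0,y0,x1,y1) in((T,(385,205,470,290)),(S,(170,240,255,310))):
    c=f["image"][y0:y1,x0:x1].astype(int);m=((c.max(2)-c.min(2)<35)).astype(np.uint8)
    cs,_=cv2.findContours(m,cv2.RETR_EXTERNAL,cv2.CHAIN_APPROX_NONE);k=max(cs,key=cv2.contourArea)
    fill=np.zeros_like(m);cv2.drawContours(fill,[k],-1,1,-1)
    fill=cv2.erode(fill,np.ones((9,9)));g=c.sum(2);d=((g<.8*np.median(g[fill>0]))&(fill>0)).astype(np.uint8)
    cs,_=cv2.findContours(d,cv2.RETR_EXTERNAL,cv2.CHAIN_APPROX_NONE);s=max(cs,key=lambda s:cv2.minEnclosingCircle(s)[1]);e=cv2.fitEllipse(s)
    q.append((f,(e[0][0]+x0,e[0][1]+y0)));print("ring",q[-1][1],e[1],len(s),"pad",cv2.minAreaRect(k),np.median(g[fill>0]))
X,e=tri(*q);print("pad",X,e,plane(*q[0],.022),plane(*q[1],.022))
E
```

```text
[ 0.48843984 -0.13180074  0.03283794] [ 0.39036823 -0.11219987  0.03414051] 0.0012973883352576164 0.0012553168054843344 len 0.10001966301912883 mid [ 0.43940404 -0.1220003   0.03348923] yaw -11.302379206114148
ring (426.22814559936523, 246.77812576293945) (41.48454666137695, 42.34810256958008) 119 pad ((40.190181732177734, 41.88566589355469), (65.79491424560547, 57.558406829833984), 82.1847152709961) 496.0
ring (211.57093048095703, 273.0763130187988) (27.32108497619629, 43.78628158569336) 104 pad ((40.96469497680664, 37.04117202758789), (47.78191375732422, 63.42800521850586), 85.60128784179688) 467.0
pad [ 0.47798698 -0.29400471  0.02272033] 0.0003600669677846288 [ 0.47806694 -0.29453621  0.022     ] [ 0.47719423 -0.29384957  0.022     ]
```

```bash
cat >> h.py <<'E'
def need(x,y,z,yaw):
    from bench import r
    s=r.state();R=np.array(s["eef_rot"]);d=R.T@(np.array([x,y,z])-s["position"])*1e3
    cur=np.degrees(np.arctan2(R[1,0],R[0,0]));sp=(cur-yaw+180)%360-180
    print("t",round(s["t"],2),"pos",np.round(s["position"]*1,4),"yaw",round(cur,2),"need lin",np.round(d,1),"spin",round(sp,2),"q6",round(s["q"][5],2),"F",np.round(s["force"],1),"gap",round(s["finger_gap"],3),"gf",round(float(s["gripper_force"]),1))
E
python3 -m inch '{"linear":[[30,-35,0],[80,-90,0],[120,-136,0],[160,-181,0],[200,-226,0]],"spin":[0,0,0,0,0]}' 0.5 40
python3 -c "from h import *;need(.4394,-.122,.14,-11.3)"
```

```text
t: 0.72
position: [0.2979, -0.3922, 0.2308]
eef_rot: [[0.972, 0.235, 0.0], [0.235, -0.972, 0.001], [0.0, -0.001, -1.0]]
force: [0.0, 0.2, 0.3]
finger_gap: 0.498
gripper_force: 0.0
t 0.72 pos [ 0.2979 -0.3922  0.2308] yaw 13.59 need lin [ 201.  -229.4   91. ] spin 24.89 q6 0.36 F [0.  0.2 0.3] gap 0.498 gf 0.0
```

```bash

python3 -m inch '{"linear":[[40,-45,0],[80,-90,10],[120,-136,35],[160,-182,65],[201,-229,91]],"spin":[0,5,12,20,25]}' >/dev/null
python3 -m inch '{"linear":[[0,0,0],[0,0,0],[0,0,0],[0,0,0],[0,0,0]],"spin":[0,0,0,0,0]}' >/dev/null
python3 - <<'E'
from h import *
from bench import r
need(.4394,-.122,.015,-11.3)
f=r.grab_frame("wrist");pickle.dump(f,open("w1.pkl","wb"));cv2.imwrite("pics/w1.png",f["image"][:,:,::-1])
for X in([.4884,-.1318,.033],[.3904,-.1122,.033],[.4394,-.122,.0335]):print(proj(f,X))
E
```

```text
t 1.98 pos [ 0.4329 -0.1367  0.1462] yaw -11.48 need lin [  3.3 -15.7 131.2] spin -0.18 q6 1.41 F [-0.1  0.7 -0.3] gap 0.503 gf 0.0
[295.34805737 166.04120975]
[298.19318823 295.23178444]
[296.82151523 234.30984553]
```

View pics/w1.png

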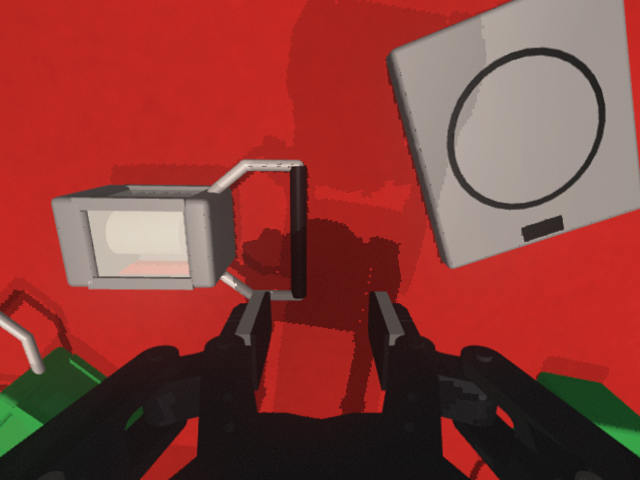

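The wrist view shows the bar at column 299, rows 163–297, within about 2 px of the projected estimate. The descent can go ahead.

```bash

python3 -m inch '{"linear":[[3,-15.5,0],[3,-15.5,20],[3,-15.5,60],[3,-15.5,90],[3,-15.5,110]],"spin":[0,0,0,0,0]}' >/dev/null
python3 -c "from h import *;need(.4394,-.122,.015,-11.3)"
```

```text
t 2.65 pos [ 0.4383 -0.1199  0.0341] yaw -11.36 need lin [ 1.5  1.9 19.1] spin -0.06 q6 1.45 F [ 1.3 -0.9 -0.6] gap 0.498 gf 0.0
```

```bash

python3 -m inch '{"linear":[[1.5,2,10],[1.5,2,19],[1.5,2,19],[1.5,2,19],[1.5,2,19]],"spin":[0,0,0,0,0]}' >/dev/null
python3 -m inch '{"linear":[[0,0,0],[0,0,0],[0,0,0],[0,0,0],[0,0,0]],"spin":[0,0,0,0,0]}' 1 25
python3 -c "from h import *;need(.4394,-.122,.015,-11.3)"
```

```text
t: 3.9
position: [0.4404, -0.1234, 0.017]
eef_rot: [[0.98, -0.197, 0.001], [-0.197, -0.98, -0.0], [0.001, -0.0, -1.0]]
force: [0.8, 0.4, 3.3]
finger_gap: 0.128
gripper_force: 24.5
t 3.9 pos [ 0.4404 -0.1234  0.017 ] yaw -11.38 need lin [-1.3 -1.2  2. ] spin -0.08 q6 1.44 F [0.8 0.4 3.3] gap 0.128 gf 24.5
```

Gripped on the bar (gap of about 11 mm). Now I'll tip it up in an arc about the foot edge.

```bash

python3 -m inch '{"linear":[[0,-2,-8],[0,-5,-17],[0,-8,-26],[0,-14,-39],[0,-21,-51]],"spin":[0,0,0,0,0]}' |egrep -A3 "pos|force"
python3 -m inch '{"linear":[[0,-8,-11],[0,-17,-22],[0,-26,-32],[0,-37,-41],[0,-48,-49]],"spin":[0,0,0,0,0]}' |egrep "pos|force"
python3 -m inch '{"linear":[[0,-11,-7],[0,-23,-12],[0,-37,-18],[0,-52,-21],[0,-52,-21]],"spin":[0,0,0,0,0]}' |egrep "pos|force"
python3 - <<'E'
from h import *
from bench import r
need(.4394,-.122,.15,-11.3)
f=r.grab_frame("scene");cv2.imwrite("pics/s1.png",cv2.resize(f["image"][180:330,200:400,::-1],(800,600),interpolation=cv2.INTER_CUBIC))
E
```

```text
position: [0.4444, -0.1025, 0.0688]
eef_rot: [[0.98, -0.197, 0.0], [-0.197, -0.98, -0.0], [0.0, 0.0, -1.0]]
force: [0.6, -0.6, -1.9]
finger_gap: 0.128
gripper_force: 24.3
position: [0.4542, -0.0554, 0.1178]
force: [-1.2, -3.1, 2.2]
gripper_force: 24.4
position: [0.4658, -0.0035, 0.1403]
force: [-1.9, -3.5, 11.7]
gripper_force: 26.4
t 5.78 pos [ 0.4658 -0.0035  0.1403] yaw -11.31 need lin [ -2.6 121.4  -9.8] spin -0.01 q6 1.71 F [-1.9 -3.5 11.7] gap 0.128 gf 26.4
```

View pics/s1.png

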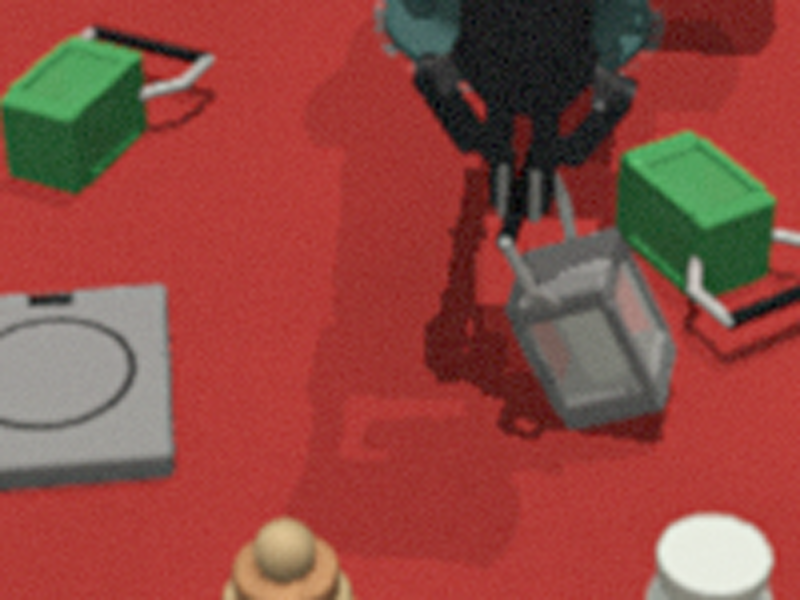

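The scene crop shows the lantern up but tilted about 20°, with its foot toward +y, and it is clear of the green lantern. I'll lift it, ease the grip to 20 N, then carry it to the pad and stop sharply so the foot swings in.

```bash

python3 -m inch '{"linear":[[0,0,-15],[0,0,-30],[0,0,-50],[0,5,-70],[0,12,-85]],"spin":[0,0,0,0,0]}' - 20 |egrep "pos|force"
python3 -m inch '{"linear":[[5,20,0],[15,60,0],[27,110,0],[42,170,0],[55,228,0]],"spin":[0,0,0,0,0]}' |egrep "pos|force"
python3 -m inch '{"linear":[[14,42,0],[14,42,0],[14,42,0],[14,42,0],[14,42,0]],"spin":[0,0,0,0,0]}' |egrep "pos|force"
python3 - <<'E'
from h import *
from bench import r
need(.478,-.294,.16,-11.3)
f=r.grab_frame("scene");cv2.imwrite("pics/s2.png",cv2.resize(f["image"][150:330,120:360,::-1],(800,600),interpolation=cv2.INTER_CUBIC))
E
```

```text
position: [0.4614, -0.0163, 0.2236]
force: [0.8, 0.2, -4.3]
gripper_force: 24.5
position: [0.4701, -0.2527, 0.2227]
force: [0.7, 0.7, -4.3]
gripper_force: 24.4
position: [0.476, -0.2936, 0.2228]
force: [-0.6, 0.6, -4.4]
gripper_force: 23.7
t 7.7 pos [ 0.476  -0.2936  0.2228] yaw -11.29 need lin [ 2.  -0.  62.8] spin 0.01 q6 1.17 F [-0.6  0.6 -4.4] gap 0.129 gf 23.7
```

View pics/s2.png

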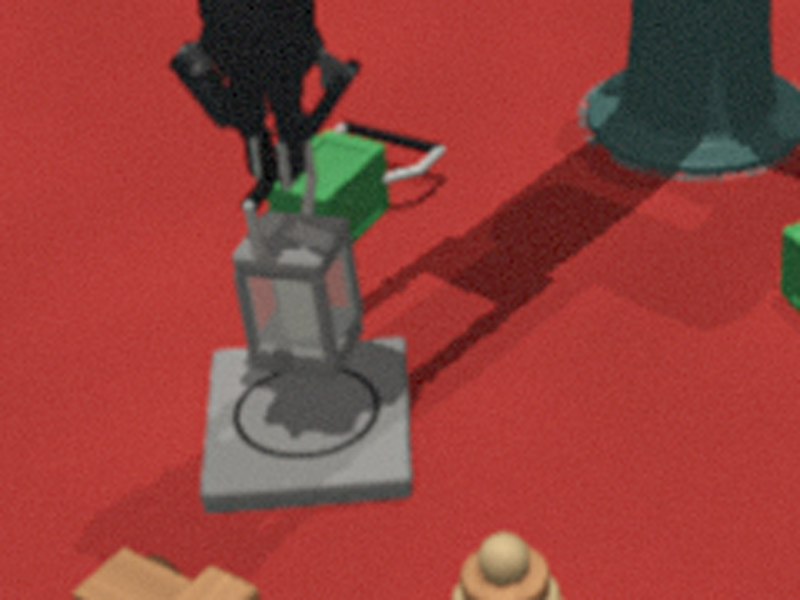

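The lantern hangs almost upright over the pad ring (about 5° tilt). I'll lower it until the foot presses lightly, then release.

```bash

python3 -m inch '{"linear":[[2,0,12],[2,0,28],[2,0,42],[2,0,50],[2,0,56]],"spin":[0,0,0,0,0]}' |egrep "pos|force"
python3 -m inch '{"linear":[[0,0,2],[0,0,4],[0,0,6],[0,0,7],[0,0,8]],"spin":[0,0,0,0,0]}' |egrep "pos|force"
python3 - <<'E'
from h import *
from bench import r
need(.478,-.294,.16,-11.3)
E
```

```text
position: [0.4789, -0.2954, 0.1675]
force: [-1.7, 4.1, 16.3]
gripper_force: 25.6
position: [0.4824, -0.2975, 0.1673]
force: [-4.5, 7.4, 28.8]
gripper_force: 26.9
t 9.0 pos [ 0.4824 -0.2975  0.1673] yaw -11.39 need lin [-5.1 -2.5  7.2] spin -0.09 q6 1.17 F [-4.5  7.4 28.8] gap 0.131 gf 26.9
```

```bash

python3 -m inch '{"linear":[[0,0,-4],[0,0,-8],[0,0,-8],[0,0,-8],[0,0,-8]],"spin":[0,0,0,0,0]}' |egrep "pos|force"
python3 -m inch '{"linear":[[0,0,0],[0,0,0],[0,0,0],[0,0,0],[0,0,0]],"spin":[0,0,0,0,0]}' 0.5|egrep "pos|force"
python3 -m inch '{"linear":[[0,0,-10],[0,0,-30],[0,0,-60],[0,0,-90],[0,0,-90]],"spin":[0,0,0,0,0]}' |egrep "pos|force"
python3 - <<'E'
from h import *
from bench import r
need(.478,-.294,.16,-11.3)
a=r.grab_frame("scene");b=r.grab_frame("wrist");c=r.grab_frame("top")
pickle.dump((a,b,c),open("p3.pkl","wb"))
z=lambda I,x,y,w,h:cv2.resize(I[y:y+h,x:x+w,::-1],(400,300),interpolation=cv2.INTER_CUBIC)
m=np.vstack([np.hstack([z(a["image"],160,200,100,75),z(c["image"],380,210,100,75)]),np.hstack([z(b["image"],0,0,640,480),z(a["image"],0,0,640,480)])])
cv2.imwrite("pics/s3.png",m)
for f in (a,b,c):print(proj(f,[.478,-.294,.177]))
E
```

```text
position: [0.4783, -0.2954, 0.1674]
force: [-2.3, 2.0, 4.5]
gripper_force: 24.8
position: [0.4779, -0.2952, 0.1666]
force: [0.6, -0.0, -0.2]
gripper_force: 0.0
position: [0.4801, -0.2967, 0.262]
force: [0.6, -0.3, -0.6]
gripper_force: 0.0
t 10.88 pos [ 0.4801 -0.2967  0.262 ] yaw -11.37 need lin [ -3.4  -2.6 101.9] spin -0.07 q6 1.17 F [ 0.6 -0.3 -0.6] gap 0.502 gf 0.0
[204.60415495 221.54766983]
[314.83948263 253.53754797]
[441.35983083 242.18857631]
```

View pics/s3.png

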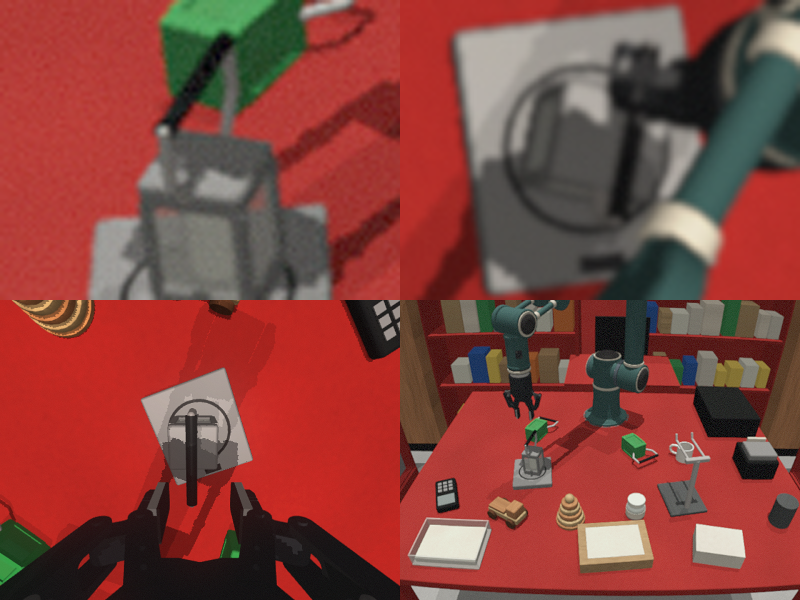

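The montage shows the lantern standing free within the pad's ring. The bar ends are at wrist (307,173)/(307,328) and scene (200.8,232)/(217,210.5), so I'll triangulate them.

```bash
python3 - <<'E'
from h import *
a,b,c=pickle.load(open("p3.pkl","rb"))
A,e=tri((a,(200.75,232)),(b,(307,173)));B,e2=tri((a,(217,210.5)),(b,(307,328)))
print(A,B,e,e2,np.linalg.norm(A-B),(A+B)/2,np.degrees(np.arctan2(*(A-B)[1::-1])))
# precise bar mask in the wrist view (dark, in a window above the fingers)
I=b["image"].astype(int);w=I[160:340,290:325];m=(w.max(2)<50);ys,xs=np.where(m)
cm=[xs[ys==k].mean()+290 for k in (20,60,100,140) if (ys==k).any()];print("bar cols",cm,"rows",ys.min()+160,ys.max()+160)
for r_,c_ in zip((180,220,260,300),cm):print(plane(b,(c_,r_),.177))
# lantern foot corners expected if upright at bar mid, reprojected
M=(A+B)/2;u=(A-B)/np.linalg.norm(A-B);u[2]=0;v=np.array([-u[1],u[0],0])
for f in(a,c):print([np.round(proj(f,np.array([M[0],M[1],z])+s*.031*u+t*.033*v),1).tolist() for z in(.022,.122) for s in(1,-1) for t in(1,-1)])
E
```

```text
[ 0.53046817 -0.29649939  0.18335046] [ 0.41967169 -0.27560521  0.16944071] 0.0038636980851684123 0.0005980738433728355 0.1136041707667763 [ 0.47506993 -0.2860523   0.17639559] -10.679510754340987
bar cols [np.float64(306.0), np.float64(306.0), np.float64(306.5)] rows 184 329
[ 0.52698877 -0.29834519  0.177     ]
[ 0.5017014  -0.29297112  0.177     ]
[ 0.47462071 -0.28756518  0.177     ]
[[223.2, 282.3], [198.0, 278.6], [231.3, 266.7], [206.8, 263.3], [219.3, 249.4], [193.0, 245.9], [227.9, 234.4], [202.4, 231.1]]
[[412.9, 233.5], [437.6, 238.8], [408.2, 256.9], [433.0, 262.3], [421.2, 229.5], [447.9, 235.4], [416.2, 255.0], [443.1, 260.7]]
```

The bar is at z≈0.176, so the lantern is upright. It stands about 6 mm off the pad centre toward +y. I'll re-take the bar, nudge it to the centre and let go again.

```bash
python3 -m inch '{"linear":[[-1.5,-8,0],[-1.5,-8,20],[-1.5,-8,50],[-1.5,-8,80],[-1.5,-8,95]],"spin":[0,0,0,0,0]}' |egrep "pos|force"
python3 -c "from h import *;need(.480,-.2885,.160,-11.3)"
```

```text
position: [0.476, -0.2856, 0.1577]
force: [-0.3, 0.9, -0.1]
gripper_force: 0.0
t 11.65 pos [ 0.476  -0.2856  0.1577] yaw -11.36 need lin [ 4.5  2.  -2.3] spin -0.06 q6 1.18 F [-0.3  0.9 -0.1] gap 0.499 gf 0.0
```

```bash
python3 -m inch '{"linear":[[2,2,-1],[4,2,-2],[4,2,-2],[4,2,-2],[4,2,-2]],"spin":[0,0,0,0,0]}' |egrep "pos"
python3 -m inch '{"linear":[[0,0,0],[0,0,0],[0,0,0],[0,0,0],[0,0,0]],"spin":[0,0,0,0,0]}' 1 40 |egrep "pos|force"
python3 -m inch '{"linear":[[0,0,-4],[0,0,-8],[0,2,-8],[0,6,-8],[0,6,-8]],"spin":[0,0,0,0,0]}' |egrep "pos|force"
python3 -m inch '{"linear":[[0,0,2],[0,0,4],[0,0,6],[0,0,8],[0,0,8]],"spin":[0,0,0,0,0]}' |egrep "pos|force"
python3 -m inch '{"linear":[[0,0,0],[0,0,0],[0,0,0],[0,0,0],[0,0,0]],"spin":[0,0,0,0,0]}' 0.5|egrep "pos|force"
python3 -m inch '{"linear":[[0,0,-10],[0,0,-30],[0,0,-60],[0,0,-90],[0,0,-90]],"spin":[0,0,0,0,0]}' |egrep "pos|force"
python3 - <<'E'
from h import *
from bench import r
need(.478,-.294,.16,-11.3)
b=r.grab_frame("wrist");c=r.grab_frame("top");a=r.grab_frame("scene");pickle.dump((a,b,c),open("p4.pkl","wb"))
z=lambda I,x,y,w,h:cv2.resize(I[y:y+h,x:x+w,::-1],(400,300),interpolation=cv2.INTER_CUBIC)
cv2.imwrite("pics/s4.png",np.hstack([z(b["image"],200,120,240,180),z(a["image"],160,205,120,90)]))
print(proj(b,[.478,-.294,.022]),proj(b,[.478,-.294,.177]))
I=b["image"].astype(int);w=I[160:340,285:330];ys,xs=np.where(w.max(2)<50)
print("rows",ys.min()+160,ys.max()+160)
for k in(190,220,250):print(plane(b,(np.median(xs[ys==k-160])+285,k),.177))
E
```

```text
position: [0.4817, -0.29, 0.1643]
position: [0.4816, -0.2897, 0.1639]
force: [-0.8, 1.3, 2.7]
gripper_force: 39.0
position: [0.4802, -0.296, 0.1715]
force: [0.9, 0.2, -5.1]
gripper_force: 38.9
position: [0.4806, -0.2957, 0.1639]
force: [0.7, 0.7, -2.9]
gripper_force: 39.0
position: [0.4804, -0.2957, 0.1638]
force: [-0.8, -0.4, -0.1]
gripper_force: 0.0
position: [0.4825, -0.2971, 0.2589]
force: [0.5, 0.2, 0.1]
gripper_force: 0.0
t 15.4 pos [ 0.4825 -0.2971  0.2589] yaw -11.37 need lin [-5.9 -2.5 98.9] spin -0.07 q6 1.17 F [0.5 0.2 0.1] gap 0.505 gf 0.0
[315.53629596 213.16698623] [313.98098567 259.41028156]
rows 190 334
[ 0.52436529 -0.29965953  0.177     ]
[ 0.50440056 -0.30010685  0.177     ]
[ 0.48435721 -0.29600109  0.177     ]
```

View pics/s4.png

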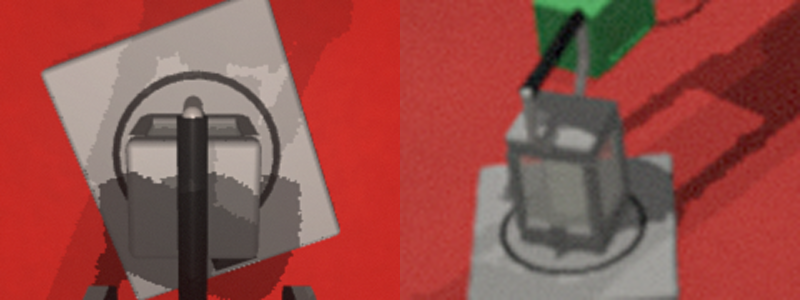

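The wrist crop shows the lantern standing free and centred in the ring, with the bar about 2 mm from the pad centre. Now I'll take it by the handle.

```bash
python3 -m inch '{"linear":[[-2.5,-1,0],[-2.5,-1,30],[-2.5,-1,60],[-2.5,-1,85],[-2.5,-1,95]],"spin":[0,0,0,0,0]}' |egrep "pos|force"
python3 -m inch '{"linear":[[0,0,0],[0,0,0],[0,0,0],[0,0,0],[0,0,0]],"spin":[0,0,0,0,0]}' |egrep "pos|force"
python3 -m inch '{"linear":[[0,0,0],[0,0,0],[0,0,0],[0,0,0],[0,0,0]],"spin":[0,0,0,0,0]}' 1 60 |egrep "pos|force"
python3 -m inch '{"linear":[[0,0,-15],[0,0,-40],[0,0,-70],[0,0,-95],[0,0,-110]],"spin":[0,0,0,0,0]}' |egrep "pos|force"
python3 -c "from h import *;need(.473,.255,.255,100)"
```

```text
position: [0.4763, -0.293, 0.1557]
force: [0.4, -0.1, 0.1]
gripper_force: 0.0
position: [0.4783, -0.2943, 0.1592]
force: [0.2, -0.1, 0.7]
gripper_force: 0.0
position: [0.4782, -0.2941, 0.1588]
force: [0.2, 1.6, 2.3]
gripper_force: 58.4
position: [0.4783, -0.2945, 0.2702]
force: [0.2, -0.7, -4.2]
gripper_force: 58.7
t 18.05 pos [ 0.4783 -0.2945  0.2702] yaw -11.38 need lin [-113.6 -537.7   14.7] spin -111.38 q6 1.17 F [ 0.2 -0.7 -4.2] gap 0.119 gf 58.7
```

```bash
python3 -m inch '{"linear":[[-4,-20,0],[-12,-60,0],[-21,-105,0],[-31,-150,0],[-41,-195,0]],"spin":[-3,-10,-18,-26,-34]}' |egrep "pos|force"
python3 -c "from h import *;need(.473,.255,.265,100)"
```

```text
position: [0.4747, -0.0922, 0.2669]
force: [1.1, 0.4, -4.1]
gripper_force: 58.6
t 18.68 pos [ 0.4747 -0.0922  0.2669] yaw 22.99 need lin [ 134.1 -320.3    2.4] spin -77.01 q6 0.93 F [ 1.1  0.4 -4.1] gap 0.117 gf 58.6
```

```bash
python3 -m inch '{"linear":[[18,-42,0],[36,-85,0],[54,-128,0],[70,-168,0],[84,-200,0]],"spin":[-9,-18,-27,-36,-45]}' |egrep "pos|force"
python3 -c "from h import *;need(.473,.255,.265,100)"
```

```text
position: [0.4747, 0.1244, 0.2669]
force: [0.6, -1.2, -4.0]
gripper_force: 58.6
t 19.3 pos [0.4747 0.1244 0.2669] yaw 68.1 need lin [120.6 -50.3   1.9] spin -31.9 q6 0.59 F [ 0.6 -1.2 -4. ] gap 0.114 gf 58.6
```

```bash
python3 -m inch '{"linear":[[32,-13,0],[65,-27,3],[92,-38,8],[111,-46,14],[120.5,-50,20]],"spin":[-8,-17,-25,-30,-32]}' |egrep "pos|force"
python3 -m inch '{"linear":[[0,0,0],[0,0,0],[0,0,0],[0,0,0],[0,0,0]],"spin":[0,0,0,0,0]}' |egrep "pos|force"
python3 - <<'E'
from h import *
from bench import r
need(.473,.255,.246,100)
b=r.grab_frame("wrist");a=r.grab_frame("scene");c=r.grab_frame("top");pickle.dump((a,b,c),open("p5.pkl","wb"))
z=lambda I,x,y,w,h:cv2.resize(I[y:y+h,x:x+w,::-1],(400,300),interpolation=cv2.INTER_CUBIC)
cv2.imwrite("pics/s5.png",np.vstack([np.hstack([z(b["image"],0,0,640,480),z(a["image"],380,150,160,120)]),np.hstack([z(c["image"],130,130,160,120),z(a["image"],0,0,640,480)])]))
for X in([.5273,.2933,.2454],[.5379,.2371,.2445]):print(proj(b,X),proj(c,X))
E
```

```text
position: [0.4746, 0.2536, 0.2468]
force: [0.4, -0.4, -4.2]
gripper_force: 58.6
position: [0.4768, 0.2521, 0.249]
force: [-0.6, -0.4, -5.1]
gripper_force: 58.6
t 20.55 pos [0.4768 0.2521 0.249 ] yaw 99.58 need lin [ 3.5 -3.3  3. ] spin -0.42 q6 0.27 F [-0.6 -0.4 -5.1] gap 0.118 gf 58.6
[451.5881557  232.80647392] [173.0738479  209.21211126]
[440.51794576 348.18705964] [199.49230052 204.92934316]
```

View pics/s5.png

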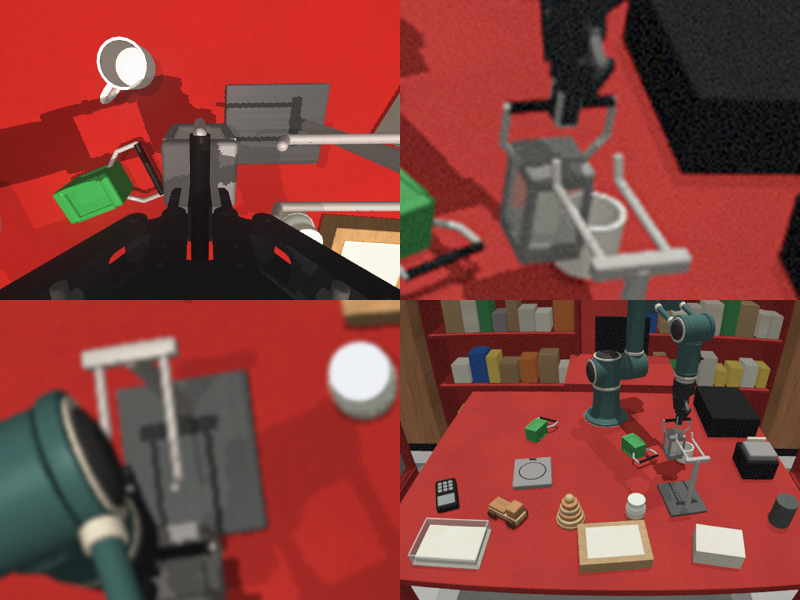

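The wrist view has the prong tip at (451,233), exactly where my estimate projects it. Now I'll advance over the tips with the prongs between the bar and the body.

```bash
python3 -m inch '{"linear":[[3,0,3],[3,8,3],[3,18,3],[3,29,3],[3,40,3]],"spin":[0,0,0,0,0]}' |egrep "pos|force"
python3 -c "from h import *;need(.5935,.2761,.246,100)"
```

```text
position: [0.5166, 0.2622, 0.2457]
force: [-0.8, 0.3, -3.7]
gripper_force: 58.6
t 21.32 pos [0.5166 0.2622 0.2457] yaw 99.61 need lin [ 0.9 78.1 -0.3] spin -0.39 q6 0.26 F [-0.8  0.3 -3.7] gap 0.116 gf 58.6
```

```bash
python3 -m inch '{"linear":[[1,9,0],[1,18,0],[1,28,0],[1,38,0],[1,42,0]],"spin":[0,0,0,0,0]}' |egrep "pos|force"
python3 -m inch '{"linear":[[0,10,0],[0,20,0],[0,29,0],[0,36,0],[0,36,0]],"spin":[0,0,0,0,0]}' |egrep "pos|force"
python3 -c "from h import *;need(.5935,.2761,.2175,100)"
```

```text
position: [0.5575, 0.2702, 0.2457]
force: [0.5, 0.5, -4.1]
gripper_force: 58.6
position: [0.5928, 0.2761, 0.2456]
force: [0.1, -0.5, -4.1]
gripper_force: 58.6
t 22.57 pos [0.5928 0.2761 0.2456] yaw 99.61 need lin [-0.1  0.7 28.1] spin -0.39 q6 0.23 F [ 0.1 -0.5 -4.1] gap 0.115 gf 58.6
```

```bash
python3 -m inch '{"linear":[[0,0,6],[0,0,13],[0,0,19],[0,0,24],[0,0,26]],"spin":[0,0,0,0,0]}' |egrep "pos|force"
python3 -m inch '{"linear":[[0,0,1],[0,0,2],[0,0,3],[0,0,3],[0,0,3]],"spin":[0,0,0,0,0]}' |egrep "pos|force"
python3 - <<'E'
from h import *
from bench import r
need(.5935,.2761,.2163,100)
a=r.grab_frame("scene");pickle.dump(a,open("p6.pkl","wb"))
cv2.imwrite("pics/s6.png",cv2.resize(a["image"][180:330,400:600,::-1],(800,600),interpolation=cv2.INTER_CUBIC))
E
```

```text
position: [0.5919, 0.276, 0.219]
force: [-0.4, 0.4, -4.1]
gripper_force: 58.6
position: [0.5923, 0.2761, 0.2168]
force: [0.4, -0.2, -4.9]
gripper_force: 58.6
t 23.82 pos [0.5923 0.2761 0.2168] yaw 99.62 need lin [-0.2  1.2  0.5] spin -0.38 q6 0.23 F [ 0.4 -0.2 -4.9] gap 0.114 gf 58.6
```

View pics/s6.png

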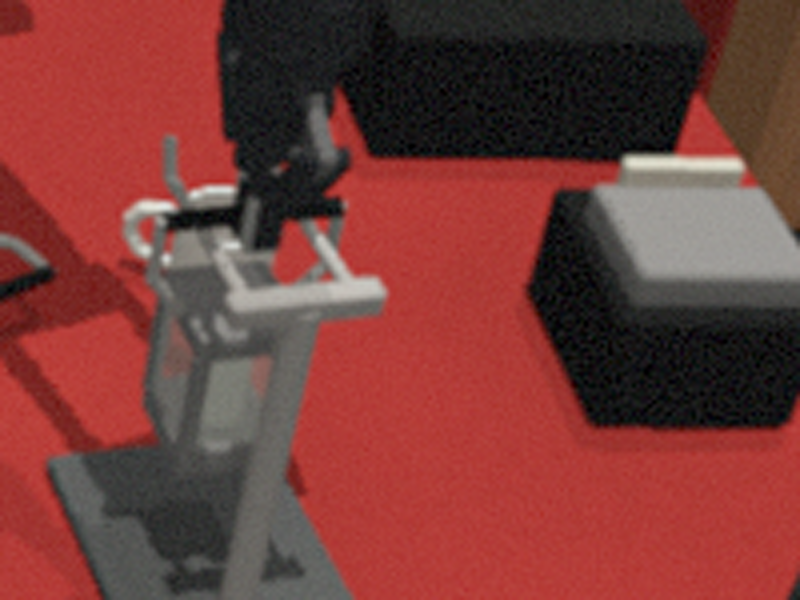

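The crop shows the bar lying across both prongs, with legs outside and body below. I'll lower it in small steps until the weight transfers.

```bash
python3 -m inch '{"linear":[[0,0,1],[0,0,1.5],[0,0,2],[0,0,2],[0,0,2]],"spin":[0,0,0,0,0]}' |egrep "pos|force"
python3 -m inch '{"linear":[[0,0,1],[0,0,1.5],[0,0,2],[0,0,2],[0,0,2]],"spin":[0,0,0,0,0]}' |egrep "pos|force"
```

```text
position: [0.5925, 0.2762, 0.2163]
force: [-3.8, -1.6, 5.3]
gripper_force: 59.7
position: [0.5925, 0.2762, 0.2162]
force: [-6.8, -2.5, 11.9]
gripper_force: 60.3
```

```bash
python3 -m inch '{"linear":[[0,0,-1],[0,0,-2],[0,0,-3],[0,0,-3],[0,0,-3]],"spin":[0,0,0,0,0]}' |egrep "pos|force"
python3 -m inch '{"linear":[[0,0,0],[0,0,0],[0,0,0],[0,0,0],[0,0,0]],"spin":[0,0,0,0,0]}' 0.75 20|egrep "pos|force"
python3 -m inch '{"linear":[[0,0,0],[0,0,0],[0,0,0],[0,0,0],[0,0,0]],"spin":[0,0,0,0,0]}' 0.5|egrep "pos|force"
python3 -m inch '{"linear":[[0,0,-5],[0,0,-15],[0,0,-35],[0,0,-65],[0,0,-100]],"spin":[0,0,0,0,0]}' |egrep "pos|force"
python3 -m inch '{"linear":[[0,-20,0],[0,-60,0],[0,-100,0],[0,-140,0],[0,-140,0]],"spin":[0,0,0,0,0]}' |egrep "pos|force"
for i in 1 2 3; do python3 -m inch '{"linear":[[0,0,0],[0,0,0],[0,0,0],[0,0,0],[0,0,0]],"spin":[0,0,0,0,0]}' >/dev/null; done
python3 - <<'E'
from h import *
from bench import r
need(.5935,.2761,.2163,100)
a=r.grab_frame("scene");b=r.grab_frame("wrist")
z=lambda I,x,y,w,h:cv2.resize(I[y:y+h,x:x+w,::-1],(400,300),interpolation=cv2.INTER_CUBIC)
c=r.grab_frame("top")
cv2.imwrite("pics/s7.png",np.vstack([np.hstack([z(a["image"],400,190,160,120),z(c["image"],130,130,160,120)]),np.hstack([z(b["image"],0,0,640,480),z(a["image"],0,0,640,480)])]))
for i in range(4):pass
d=r.grab_frame("scene");print("motion",np.abs(d["image"][190:320,400:560].astype(int)-a["image"][190:320,400:560]).max())
E
```

```text
position: [0.5924, 0.2762, 0.2163]
force: [-3.5, -0.7, 6.2]
gripper_force: 59.5
position: [0.5923, 0.2761, 0.2156]
force: [-0.7, -0.4, -0.2]
gripper_force: 0.0
position: [0.5923, 0.2761, 0.2157]
force: [0.2, -0.4, 0.3]
gripper_force: 0.0
position: [0.5923, 0.2761, 0.3179]
force: [0.7, -0.5, 0.8]
gripper_force: 0.0
position: [0.4526, 0.2526, 0.3179]
force: [0.5, -0.2, 0.3]
gripper_force: 0.0
t 30.12 pos [0.4542 0.2527 0.3157] yaw 99.63 need lin [ -0.2 141.3  99.4] spin -0.37 q6 0.29 F [-0.7  0.   0. ] gap 0.503 gf 0.0
motion 35
```

View pics/s7.png

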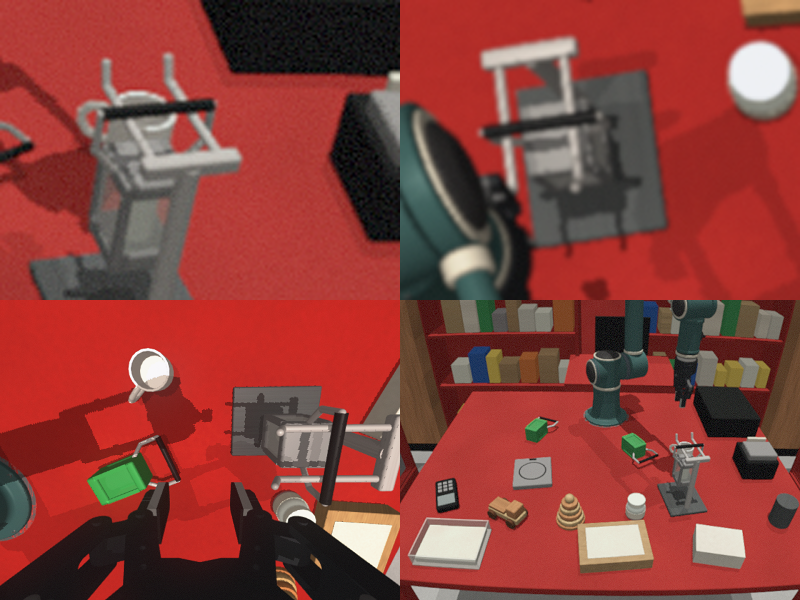

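The lantern hangs on both prongs with the gripper clear, and the bystanders have not moved. I'll wait a few seconds, then check for residual swing.

```bash
for i in 1 2 3 4 5 6 7 8; do python3 -m inch '{"linear":[[0,0,0],[0,0,0],[0,0,0],[0,0,0],[0,0,0]],"spin":[0,0,0,0,0]}' >/dev/null; done
python3 - <<'E'
from h import *
from bench import r
F=[cv2.GaussianBlur(r.grab_frame("scene")["image"],(0,0),2).astype(int) for _ in range(8)]
for i in range(1,8):
    D=np.abs(F[i]-F[0]);print(D[220:310,430:500].mean().round(2),D[220:310,430:500].max(),"bg",D[350:440,430:500].mean().round(2),D[350:440,430:500].max())
print(r.state()["t"])
E
```

```text
0.29 2 bg 0.25 2
0.29 3 bg 0.25 2
0.29 2 bg 0.25 2
0.3 2 bg 0.25 2
0.3 3 bg 0.25 2
0.31 2 bg 0.24 2
0.31 2 bg 0.26 2
35.725
```

Nothing is moving beyond image noise, so I'll hand it in.

```bash
python3 -c "
from bench import r
print(r.sign_off())"
```

```text
the job is handed in; nothing more can be done
None
```

The lantern was stood upright and released on the pad, about 2 mm from its centre by my measurement, then taken by its handle and hung over both prongs; it hangs free and still with the other goods unmoved in the last pictures, and I handed the job in at about 36 s without a verdict shown.

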